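# Demould the hose saddles and hang them on the drip rail

### The arm

A 7-joint arm with a two-finger parallel gripper is mounted at the origin on the work surface. World frame = base frame: x ahead of the robot, y to its left, z up, the work surface at z = 0. Lengths are in mm, angles in rad, forces in N, time in s.
With the tool pointing down it reaches from about 400 to 875 mm from the base axis. Payload 4.4 kg.
Tool frame: the origin (TCP) lies midway between the tips of the shut fingers; the grasp point (between the pads) lies 19 mm behind it; z points along the fingers, y is the line along which they close (so a half turn about z gives the same grasp; the last joint's range is limited). The gripper opens to 85 mm and grips with 20 to 120 N. Pads are 22 mm wide; open, the fingers measure 114 mm over their backs; the gripper's body (76 mm by 85 mm) begins 54 mm behind the grasp point. The pads swing forward as they close: fully open they stand 13 mm farther back than shut.
Start: joints at [-1.211, 0.628, 0.038, 1.517, -0.027, 0.996, -0.02], TCP at [268.461, 591.985, 231.313] pointing down, gripper open.
Joint ranges: [-3.06, 3.06], [-0.37, 2.12], [-1.25, 1.32], [0.18, 2.47], [-1.1, 4.24], [0.23, 1.98], [-2.94, 2.94]. Speed limits (rad/s): [2.57, 2.57, 3.14, 3.14, 3.14, 3.14, 3.14].

### API

Orientations are given as [roll, pitch, yaw] about the fixed x, y, z axes, in that order (R = Rz(yaw) Ry(pitch) Rx(roll)).
In Python, from cell import telemetry, eyes, ctrl, finder gives the robot as it stands.
- The arm moves only by the tool move_arm, never from a script. Its argument "steps" is a list of rows, each a list of 7 numbers: the turn, a rotation vector about the world's x, y, z in degrees, then the shift along the world's x, y, z in m, then the finger opening in m, from 0 to 0.0854. A call has 1 to 5 rows; each row shifts and turns the commanded pose from where the row before left it; what a row does not reach is not made up. A row lasts 1/10 s, in which the tool goes at most 50 mm and 8.59 degrees, less where a joint would pass 70% of its speed; a pose out of reach is approached as far as the arm can. A call with a gripper value outside its range is refused whole. The fingers move at their own pace and stop on an object; the grip force is fixed at half the most. Time passes only in rows, so rows that do not move let the fingers close. It gives the time, the measured TCP pose, the force, the opening and the grip force at its end, in the units of the state.
- telemetry.read_state(): the state, without advancing time (a new reading comes with each control period).
- eyes.get_image(name): name is "side" or "top"; returns (picture, depth): 480x640x3 uint8, blue, green, red; 480x640 float32, mm along the optical axis (not along the pixel's ray), 0 where there is no reading.
- eyes.calibration(name): a dict with "fx", "fy", "cx", "cy" (pixels), "position" and "attitude" of the camera in the world. Camera axes: x right, y down, z forward; pixel columns grow to the right and rows downward; lengths in mm; the calibration is good to about 2 mm. A picture is of the moment at which its call begins. calibration takes no time and is no camera call.
- ctrl.finish_job(): hands the job in; it is judged then, once.
Trained networks look in the newest picture that a camera, given by its name, has taken for a name from the list of things; names that differ only in an ending like _2 or _b are one class to them, and where a whole thing is asked for, a point or a joint stands for the part that bears it (a point fixed in the world has none). Each returns a list of dicts, best first, with "confidence" (0 to 1); they miss things now and then, are a little off and sometimes report something else, mostly with a low value. They report only what shows in the picture. A call takes as long as a camera call. They do not tell look-alikes from the thing itself.
- finder.boxes_of(camera, name): "location" ([x, y, z] in mm, in the coordinates of the camera as it stood for that picture, good to about 4 mm: the middle of the surface that is visible of it).
- finder.cut_out(camera, name): "mask" (480x640 bool, what is visible of it).
- finder.pinpoint(camera, name): "location" ([x, y, z] in mm, in the coordinates of the camera as it stood for that picture, good to about 4 mm: a listed point, or the origin of a listed thing).
The state is a dict: "clock": time; "qpos": joint angles; "qd": joint speeds; "tau": joint torques, N m; "eef_pos": TCP position; "tool_rot": TCP orientation; "force": force on the tool from outside, world axes, zero at the start; "torque": the same for the moment, N m; "width": finger opening in mm; "gripper_force": force on a finger pad.
Only numpy, scipy, OpenCV 4.12 (cv2) and the standard library are available. Lean on these libraries where they do the work, as an engineer would, in place of code of your own. Each camera call takes 0.05 s, during which the arm holds its last target. There are 200 camera calls.

### The job

Open the mould's hold-down slide by lifting its knob out of the shut notch and dropping it fully into the open notch at the far end of the comb. Then lift every cast hose saddle out of the mould and hang it over the bar of the drip rail, legs down on either side of the bar and between the posts. When the mould is empty, lift the slide back and drop it fully into the shut notch again; do not move the jar, the wrench or the canister.

Things in the scene. Friction and masses are not known exactly. Their poses are not given: they have to be found in the camera images.
- mould: Fixed aluminium mould, mm. Origin on the counter, x = way the slide opens, y = along the row, z up. Block: x -37 to 37, y -143 to 83, 34 high. Cavities at x 0, y -111, -57, -3, 51, each 50 x 44, floor at z 7, low core, 2 play round a saddle. At y 110 and 140 two upright comb plates (top z 70, x -30 to 130) with notches 18 wide, 14 deep, at x 0 (shut), 50 (half-way), 100 (open)
- gate_slide (a joint): Travel of the hold-down slide along the mould's x, in m: 0 = shut notch (bar over the saddles' crowns), 0.05 = half-way notch, 0.10 = open notch (bar clear of the saddles). It can travel only while lifted out of the notches
- gate_lift (a joint): Height of the slide above its seat, in m: 0 = dropped fully into a notch, 0.014 = resting on top of the combs; goes up to 0.045. The slide (250 g) falls by its own weight when let go
- knob (a point): Centre of the slide's black knob, an upright cylinder 28 mm across, 34 high, at the mould's y 125 and, seated, z 118 mm. Pinch its sides from above. Below it a 14 mm stem with a 12 mm cross-pin in the comb notches; a flat steel bar (20 mm wide, z 76 to 84 mm seated) runs from it along -y over the saddles. Knob, pin and bar move as one and do not turn
- saddle0_c (a point): Saddle0: rigid charcoal-grey cast hose saddle, an upside-down U, 40 mm along its y (the tunnel), 46 wide over the legs (x), 64 high, walls 6, 34 clear between the legs, 58 under the crown. Outer faces upright to 49 mm from the feet; above, the shoulders slope in. 60 g. Point: its centre, 32 mm over the feet; z up. Starts in a mould cavity, axes parallel to the mould's, crown 37 mm proud of the block. May be absent
- saddle1_c (a point): Saddle1: rigid charcoal-grey cast hose saddle, an upside-down U, 40 mm along its y (the tunnel), 46 wide over the legs (x), 64 high, walls 6, 34 clear between the legs, 58 under the crown. Outer faces upright to 49 mm from the feet; above, the shoulders slope in. 60 g. Point: its centre, 32 mm over the feet; z up. Starts in a mould cavity, axes parallel to the mould's, crown 37 mm proud of the block. May be absent
- saddle2_c (a point): Saddle2: rigid charcoal-grey cast hose saddle, an upside-down U, 40 mm along its y (the tunnel), 46 wide over the legs (x), 64 high, walls 6, 34 clear between the legs, 58 under the crown. Outer faces upright to 49 mm from the feet; above, the shoulders slope in. 60 g. Point: its centre, 32 mm over the feet; z up. Starts in a mould cavity, axes parallel to the mould's, crown 37 mm proud of the block. May be absent
- saddle3_c (a point): Saddle3: rigid charcoal-grey cast hose saddle, an upside-down U, 40 mm along its y (the tunnel), 46 wide over the legs (x), 64 high, walls 6, 34 clear between the legs, 58 under the crown. Outer faces upright to 49 mm from the feet; above, the shoulders slope in. 60 g. Point: its centre, 32 mm over the feet; z up. Starts in a mould cavity, axes parallel to the mould's, crown 37 mm proud of the block. May be absent
- rail_mid (a point): Middle of the drip rail's steel bar, on its axis, 150 mm over the counter: bar 18 mm thick, along this frame's y; z up. Posts 14 mm thick at y -135 and 135 mm; bar free between. The stand is loose, 2.5 kg, on a flat tray 150 mm (x) by 290 (y), 17 high. A saddle hung with its y along the bar has its centre 17 mm below this point's height
- jar: Bystander: a small glass jar with a white cap, 60 mm across, 75 mm high, standing; origin at the centre of its underside
- wrench: Bystander: a steel wrench lying on the counter, 170 mm long; origin at its middle, on the counter
- canister: Bystander: a blue filter canister with a brass neck, 68 mm across, 101 mm high, standing; origin at the centre of its underside
Not all that is in view belongs to the job. Leave any orange or purple look-alike of the part that bears saddle3_c alone.

How it is judged:
By the outcome, as a careful person would: the job done as asked, in the order asked, and still so for the second after the job is handed in, with the robot touching nothing.
Of saddle0, saddle1, saddle2, saddle3 only 3 to 4 are there at a start; the rules pass over those that are not, and their reading is None.
At some moment in a run one of rail may be knocked a few centimetres aside while the robot is not near it.
It also fails if it takes over 210 s, if anything falls off the work surface, if the arm or the gripper's body presses on something with over 40 N, if the wrist force passes 120 N, or if a joint passes its speed limit or range.

## Working session

There is one attempt and no reset: what is moved stays moved. The work goes in short steps, Python scripts to look and compute and a tool call to move; the robot and the scene stay as the last step left them, time stands still between calls to the robot, and variables do not carry over. Pictures are saved under pics/ and viewed, at most 14 in all, crops included, and the job is handed in when it is done.

Besides the shell and the picture viewer there is one more tool, called after "Request:" as name(argument=value, ...), one argument or row to a line, values as JSON. move_arm: Moves the arm, as the interface text tells. Its arguments: {"type":"object","properties":{"steps":{"type":"array"}},"required":["steps"]}

```bash
mkdir -p pics; ls; cat > h.py <<'E'
import numpy as np, cv2
from scipy.spatial.transform import Rotation as R
from cell import telemetry, eyes, ctrl, finder
def cal(n):
    c=eyes.calibration(n); a=np.array(c["attitude"],float)
    M=a if a.shape==(3,3) else R.from_euler('xyz',a).as_matrix()
    return c,M,np.array(c["position"],float)
def w(n,p):
    c,M,t=cal(n); return M@np.array(p,float)+t
def cloud(n,d):
    c,M,t=cal(n); v,u=np.mgrid[0:480,0:640]
    P=np.stack([(u-c["cx"])/c["fx"]*d,(v-c["cy"])/c["fy"]*d,d],-1)
    return P@M.T+t
def px(n,p):
    c,M,t=cal(n); q=M.T@(np.array(p,float)-t); return [round(c["fx"]*q[0]/q[2]+c["cx"]),round(c["fy"]*q[1]/q[2]+c["cy"])]
E
python3 - <<'E'
from h import *
np.set_printoptions(precision=1,suppress=True)
print(telemetry.read_state())
for n in("top","side"):
    print(n,eyes.calibration(n))
    im,d=eyes.get_image(n); cv2.imwrite(f"pics/{n}0.png",im); np.savez(f"{n}0.npz",im=im,d=d)
    for k in ("mould","knob","saddle0_c","rail_mid","jar","wrench","canister"):
        for r in finder.pinpoint(n,k)[:7]:
            q=w(n,r["location"]); print(k,q,px(n,q),round(r["confidence"],2))
E
```

```text
pics
{'clock': 0.0, 'qpos': array([-1.2,  0.6,  0. ,  1.5, -0. ,  1. , -0. ]), 'qd': array([ 0.,  0.,  0.,  0.,  0., -0.,  0.]), 'tau': array([ -0. , -56.3,   1.2, -19.3,   0. ,   0. ,   0. ]), 'eef_pos': array([268.2, 591.4, 230.4]), 'tool_rot': array([-3.1,  0. ,  2.7]), 'force': array([ 0.3,  1. , -0.2]), 'torque': array([-0.,  0.,  0.]), 'gripper_force': 0.0, 'width': 85.25896833022709}
top {'fx': 492.9141568322794, 'fy': 492.9141568322794, 'cx': 322.5686064529855, 'cy': 245.15909067440344, 'position': array([ 369.9,  -14. , 1200.2]), 'attitude': array([-3. ,  0. , -1.6])}
mould [ 476.3 -200.1   -1. ] [405, 266] 0.57
knob [456.8 -81.1 119. ] [360, 269] 0.75
knob [ 465.9 -149.5   37. ] [386, 268] 0.62
saddle0_c [ 490.9 -311.3   34.4] [455, 259] 0.61
saddle0_c [ 463.9 -145.7   34.3] [385, 269] 0.18
rail_mid [452.6 205.5 150.8] [226, 267] 0.69
rail_mid [ 466.8 -149.3   39.8] [386, 268] 0.31
jar [757.   19.7   4.3] [318, 152] 0.6
wrench [735.8 224.4  -1.4] [236, 160] 0.96
canister [ 712.8 -196.8   -1.3] [404, 172] 0.75
side {'fx': 475.6901151739868, 'fy': 475.6901151739868, 'cx': 325.33450307299034, 'cy': 237.01988027484958, 'position': array([ 108.3, -734.9,  715. ]), 'attitude': array([-2.2,  0. , -0.5])}
mould [ 468.4 -198.9    6.2] [367, 344] 0.71
knob [462.5 -75.4 119.6] [335, 265] 0.81
saddle0_c [ 488.3 -311.7   36.5] [411, 372] 0.61
rail_mid [451.1 205.6 147. ] [275, 193] 0.56
jar [752.4  19.8   3.4] [418, 247] 0.88
wrench [728.6 224.7  -1.7] [367, 213] 0.63
canister [ 716.7 -198.6    2. ] [465, 305] 0.95
```

View pics/top0.png

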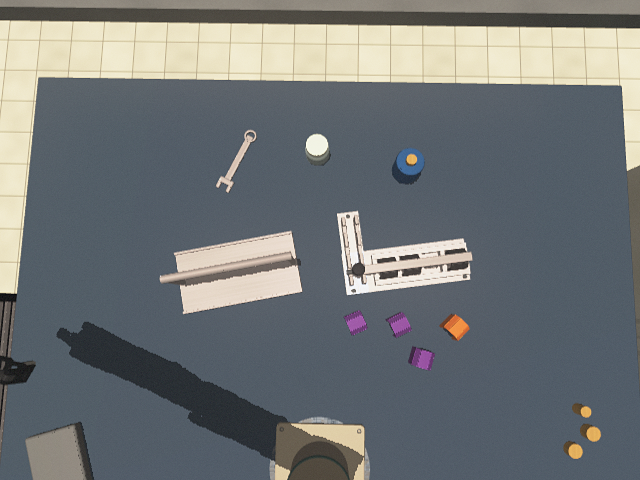

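View pics/side0.png

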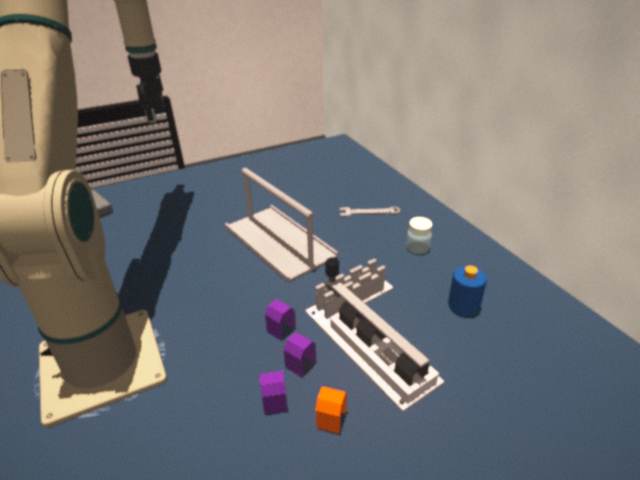

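The top view shows the rail at left (bar from px 162,279 to 298,258) and the mould at right, with the knob at (358,269). Dark saddles show at about px 387, 410 and 457. The cavity near 432 looks empty. The purple and orange blocks are look-alikes. Next I refine the mould and rail poses from depth.

```bash
cat >> h.py <<'E'
def yaw_of(P):
    P=P[:,:2]; c=P.mean(0); u=np.linalg.svd(P-c,full_matrices=False)[2][0]
    if u[1]<0:u=-u
    return c,np.degrees(np.arctan2(-u[0],u[1])),u   # yaw of frame whose y is u
def ext(P,yaw):
    a=np.radians(yaw); X=np.array([np.cos(a),np.sin(a)]);Y=np.array([-np.sin(a),np.cos(a)])
    x=P[:,:2]@X; y=P[:,:2]@Y; lo=[np.percentile(v,q) for v in(x,y) for q in(.5,99.5)]
    return lo, (lo[0]+lo[1])/2*X+(lo[2]+lo[3])/2*Y
def sel(Q,x0,x1,y0,y1,z0,z1):
    Q=Q.reshape(-1,3); return Q[(Q[:,0]>x0)&(Q[:,0]<x1)&(Q[:,1]>y0)&(Q[:,1]<y1)&(Q[:,2]>z0)&(Q[:,2]<z1)]
E
python3 - <<'E'
from h import *
np.set_printoptions(precision=1,suppress=True)
for n in("top","side"):
    f=np.load(f"{n}0.npz"); Q=cloud(n,f["d"]); Q[f["d"]==0]=np.nan
    for nm,b in dict(bar=(400,560,-345,-105,77,92),block=(380,580,-350,-100,28,40),combtop=(380,620,-110,-40,65,74),knob=(420,500,-110,-50,125,145),rail=(380,520,40,380,140,170),tray=(330,560,20,380,10,22),counter=(550,650,-300,300,-20,20)).items():
        P=sel(Q,*b)
        if len(P)<10: print(n,nm,len(P)); continue
        c,y,u=yaw_of(P); 
        if nm in("combtop","tray","knob","counter"): y=6.0
        e,m=ext(P,y); print(n,nm,len(P),"yaw %.2f"%y,"c",c,"z %.1f"%np.median(P[:,2]),"size",round(e[1]-e[0],1),round(e[3]-e[2],1),"mid",m)
    # saddle tops through image masks
    im=f["im"].astype(int); dk=(im.max(2)<70)
    P=Q[dk]; P=P[(P[:,0]>400)&(P[:,0]<560)&(P[:,1]>-345)&(P[:,1]<-100)&(P[:,2]>50)&(P[:,2]<76)]
    h,ed=np.histogram(P[:,1],bins=np.arange(-345,-95,10)); print("saddle y hist",list(zip(ed[:-1].astype(int),h)))
E
python3 - <<'E'
import cv2
im=cv2.imread('pics/side0.png')[240:420,280:460]; cv2.imwrite('pics/side0c.png',cv2.resize(im,(720,600)))
E
```

```text
top bar 908 yaw 8.37 c [ 477.3 -221.7] z 83.9 size 20.0 231.7 mid [ 477.5 -221.6]
top block 1228 yaw 8.80 c [ 477.  -228.2] z 33.9 size 74.4 224.4 mid [ 478.7 -230.1]
top combtop 315 yaw 6.00 c [503.1 -68.7] z 69.6 size 158.3 42.6 mid [505.8 -70. ]
top knob 128 yaw 6.00 c [455.8 -77. ] z 134.8 size 25.8 26.1 mid [455.6 -76.8]
top rail 1111 yaw 11.75 c [451.4 206.7] z 157.1 size 17.9 280.5 mid [452.3 206.5]
top tray 3393 yaw 6.00 c [450.  206.3] z 11.9 size 168.7 289.4 mid [451.8 206.8]
top counter 9415 yaw 6.00 c [600.2   0.1] z 0.1 size 146.9 590.9 mid [600.1   0.3]
saddle y hist [(np.int64(-345), np.int64(0)), (np.int64(-335), np.int64(18)), (np.int64(-325), np.int64(38)), (np.int64(-315), np.int64(33)), (np.int64(-305), np.int64(37)), (np.int64(-295), np.int64(19)), (np.int64(-285), np.int64(0)), (np.int64(-275), np.int64(0)), (np.int64(-265), np.int64(0)), (np.int64(-255), np.int64(0)), (np.int64(-245), np.int64(0)), (np.int64(-235), np.int64(0)), (np.int64(-225), np.int64(20)), (np.int64(-215), np.int64(28)), (np.int64(-205), np.int64(27)), (np.int64(-195), np.int64(37)), (np.in
[... 901 characters left out ...]
(97)), (np.int64(-325), np.int64(90)), (np.int64(-315), np.int64(82)), (np.int64(-305), np.int64(73)), (np.int64(-295), np.int64(3)), (np.int64(-285), np.int64(0)), (np.int64(-275), np.int64(0)), (np.int64(-265), np.int64(0)), (np.int64(-255), np.int64(0)), (np.int64(-245), np.int64(0)), (np.int64(-235), np.int64(9)), (np.int64(-225), np.int64(66)), (np.int64(-215), np.int64(69)), (np.int64(-205), np.int64(60)), (np.int64(-195), np.int64(54)), (np.int64(-185), np.int64(2)), (np.int64(-175), np.int64(54)), (np.int64(-165), np.int64(54)), (np.int64(-155), np.int64(54)), (np.int64(-145), np.int64(53)), (np.int64(-135), np.int64(10)), (np.int64(-125), np.int64(0)), (np.int64(-115), np.int64(0))]
```

View pics/side0c.png

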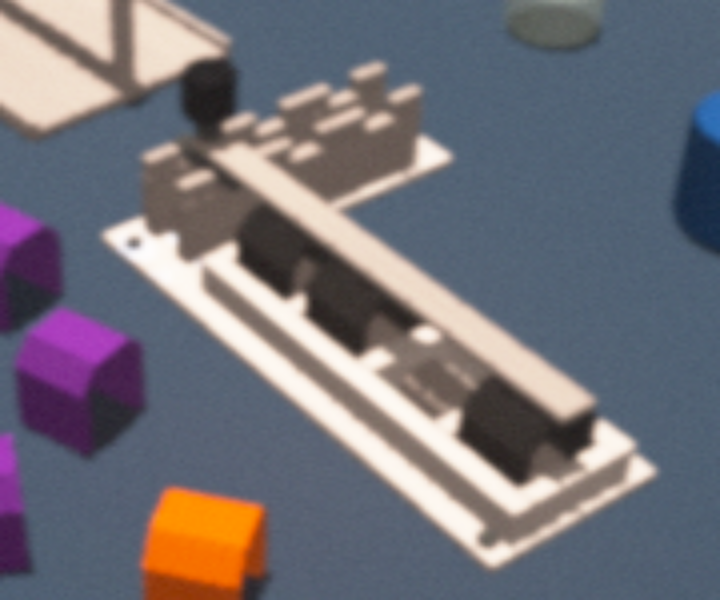

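Three saddles are present, in the cavities at mould y 51, -3 and -111. The -57 cavity is empty. Mould origin ≈ (474,-201) with yaw 8.4°, and rail mid ≈ (451.7,206) with yaw 11.8°. Now moving over the knob.

Request:
move_arm(
  steps=[
    [0, 0, -8, 0.0125, -0.0446, 0, 0.085],
    [0, 0, -8, 0.0125, -0.0446, 0, 0.085],
    [0, 0, -8, 0.0125, -0.0446, 0, 0.085],
    [0, 0, -8, 0.0125, -0.0446, 0, 0.085],
    [0, 0, -8, 0.0125, -0.0446, 0, 0.085],
  ],
)

```text
clock: 1.3
eef_pos: [331.3, 367.3, 231.6]
tool_rot: [3.141, -0.0, 2.012]
force: [1.8, 0.8, -0.4]
width: 84.9
gripper_force: 0.0
```

Request:
move_arm(
  steps=[
    [0, 0, -8, 0.0125, -0.0446, 0, 0.085],
    [0, 0, -8, 0.0125, -0.0446, 0, 0.085],
    [0, 0, 0, 0.0125, -0.0446, 0, 0.085],
    [0, 0, 0, 0.0125, -0.0446, 0, 0.085],
    [0, 0, 0, 0.0125, -0.0446, 0, 0.085],
  ],
)

```text
clock: 1.8
eef_pos: [393.9, 144.4, 231.7]
tool_rot: [3.14, -0.0, 1.739]
force: [1.2, 0.9, -0.2]
width: 85.0
gripper_force: 0.0
```

Request:
move_arm(
  steps=[
    [0, 0, 0, 0.0125, -0.0446, 0, 0.075],
    [0, 0, 0, 0.0125, -0.0446, 0, 0.07],
    [0, 0, 0, 0.0125, -0.0446, 0, 0.06],
    [0, 0, 0, 0.0125, -0.0446, 0, 0.06],
    [0, 0, 0, 0.012, -0.043, 0, 0.06],
  ],
)

```text
clock: 2.3
eef_pos: [456.0, -77.4, 231.7]
tool_rot: [3.14, 0.0, 1.738]
force: [0.9, 0.4, 0.3]
width: 59.7
gripper_force: 0.0
```

Request:
move_arm(
  steps=[
    [0, 0, -1.2, 0, 0, -0.04, 0.06],
    [0, 0, 0, 0, 0, -0.04, 0.06],
    [0, 0, 0, 0, 0, -0.032, 0.06],
    [0, 0, 0, 0, 0, -0.02, 0.06],
    [0, 0, 0, 0, 0, 0, 0.06],
  ],
)

```text
clock: 2.8
eef_pos: [453.8, -75.2, 97.3]
tool_rot: [-3.137, -0.001, 1.717]
force: [-0.8, 0.8, -0.3]
width: 59.8
gripper_force: 0.0
```

Request:
move_arm(
  steps=[
    [0, 0, 0, 0, 0, 0, 0.02],
    [0, 0, 0, 0, 0, 0, 0.02],
    [0, 0, 0, 0, 0, 0, 0.02],
    [0, 0, 0, 0, 0, 0, 0.02],
    [0, 0, 0, 0, 0, 0, 0.02],
  ],
)

```text
clock: 3.3
eef_pos: [456.7, -75.5, 100.7]
tool_rot: [3.138, 0.001, 1.718]
force: [-0.1, -0.5, 6.9]
width: 26.5
gripper_force: 58.8
```

Request:
move_arm(
  steps=[
    [0, 0, 0, 0, 0, 0.012, 0.02],
    [0, 0, 0, 0, 0, 0.012, 0.02],
    [0, 0, 0, 0, 0, 0.0, 0.02],
  ],
)

```text
clock: 3.6
eef_pos: [456.3, -75.6, 124.7]
tool_rot: [3.139, 0.001, 1.718]
force: [0.4, -1.0, -3.4]
width: 26.4
gripper_force: 59.4
```

Request:
move_arm(
  steps=[
    [0, 0, 0, 0.0198, 0.0029, 0, 0.02],
    [0, 0, 0, 0.0198, 0.0029, 0, 0.02],
    [0, 0, 0, 0.0198, 0.0029, 0, 0.02],
    [0, 0, 0, 0.0198, 0.0029, 0, 0.02],
    [0, 0, 0, 0.0198, 0.0029, 0, 0.02],
  ],
)

```text
clock: 4.1
eef_pos: [554.8, -61.1, 122.8]
tool_rot: [-3.141, 0.0, 1.717]
force: [-0.2, -0.9, -2.4]
width: 26.9
gripper_force: 59.4
```

Request:
move_arm(
  steps=[
    [0, 0, 0, 0, 0, 0, 0.02],
    [0, 0, 0, 0, 0, -0.006, 0.02],
    [0, 0, 0, 0, 0, -0.006, 0.02],
    [0, 0, 0, 0, 0, -0.006, 0.02],
    [0, 0, 0, 0, 0, 0, 0.02],
  ],
)

```text
clock: 4.6
eef_pos: [553.4, -61.3, 104.3]
tool_rot: [-3.14, -0.0, 1.717]
force: [-0.5, -2.1, -2.4]
width: 26.4
gripper_force: 59.5
```

Request:
move_arm(
  steps=[
    [0, 0, 0, 0, 0, -0.004, 0.02],
    [0, 0, 0, 0, 0, 0, 0.02],
    [0, 0, 0, 0, 0, 0, 0.05],
    [0, 0, 0, 0, 0, 0, 0.055],
    [0, 0, 0, 0, 0, 0, 0.055],
  ],
)

```text
clock: 5.1
eef_pos: [554.5, -60.3, 101.5]
tool_rot: [3.141, -0.001, 1.718]
force: [-0.3, -0.4, -0.1]
width: 54.6
gripper_force: 0.0
```

Request:
move_arm(
  steps=[
    [0, 0, 0, 0, 0, 0.02, 0.055],
    [0, 0, 0, 0, 0, 0.04, 0.06],
    [0, 0, 0, 0, 0, 0.04, 0.07],
    [0, 0, 0, -0.02, -0.02, 0.02, 0.075],
    [0, 0, 0, -0.04, -0.03, 0, 0.075],
  ],
)

```text
clock: 5.6
eef_pos: [498.9, -110.0, 224.4]
tool_rot: [3.132, 0.002, 1.723]
force: [-0.2, -1.2, -0.4]
width: 75.2
gripper_force: 0.0
```

```bash
cat > look.py <<'E'
from h import *
import sys
np.set_printoptions(precision=1,suppress=True)
def med(a): return np.array(a).mean(0)
tag=sys.argv[1]
for n in("top","side"):
    im,d=eyes.get_image(n); cv2.imwrite(f"pics/{n}{tag}.png",im); Q=cloud(n,d); Q[d==0]=np.nan
    P=sel(Q,430,600,-120,-40,126,142)
    if len(P)>20: print(n,"knob",len(P),ext(P,8.4)[1],"top z",np.median(P[:,2]))
    P=sel(Q,400,680,-340,-130,76,92)
    if len(P)>100: print(n,"slidebar",len(P),ext(P,8.4)[1],"z",np.median(P[:,2]))
    P=sel(Q,300,620,30,420,144,164)
    if len(P)>50:
        c,y,u=yaw_of(P); e,m=ext(P,y); print(n,"rail",len(P),"yaw %.2f"%y,m,"len %.0f %.0f"%(e[3]-e[2],e[1]-e[0]),"z",np.median(P[:,2]))
    P=sel(Q,300,620,20,420,8,22)
    c,y,u=yaw_of(P); e,m=ext(P,y); print(n,"tray",len(P),"yaw %.2f"%y,m,"size",[round(e[3]-e[2]),round(e[1]-e[0])])
    dk=(im.max(2)<70); P=Q[dk]; P=P[(P[:,0]>400)&(P[:,0]<560)&(P[:,1]>-345)&(P[:,1]<-100)&(P[:,2]>48)&(P[:,2]<76)]
    for y in(51,-57,-3,-111):
        c=np.array([474-.146*y,-201+.989*y]); S=P[np.hypot(*(P[:,:2]-c).T)<30]
        if len(S)>30: print(n,"saddle",y,len(S),ext(S,8.4)[1],"zmax %.1f"%np.percentile(S[:,2],95))
print(telemetry.read_state()["eef_pos"])
E
python3 look.py 1
```

```text
top knob 124 [553.4 -62.6] top z 134.40330430142728
top slidebar 192 [ 582.1 -265.7] z 83.57108867463444
top rail 1105 yaw 11.76 [452.3 206.4] len 280 18 z 157.14784495412073
top tray 5247 yaw 12.35 [451.9 206.7] size [286, 149]
top saddle -111 157 [ 489.5 -310.4] zmax 70.7
side knob 113 [551.8 -62.9] top z 133.2904225828338
side slidebar 929 [ 623.1 -220.3] z 82.76323134742995
side rail 623 yaw 11.92 [450.3 205.2] len 280 17 z 155.55050869861304
side tray 3281 yaw 10.32 [451.3 205.8] size [287, 153]
side saddle 51 402 [ 463.6 -150.3] zmax 71.7
side saddle -3 357 [ 471.  -203.7] zmax 71.2
side saddle -111 319 [ 485.9 -313.3] zmax 70.1
[ 489.  -115.1  222.3]
```

Request:
move_arm(
  steps=[
    [0, 0, 0, -0.014, -0.02, -0.02, 0.075],
    [0, 0, 0, -0.014, -0.02, -0.04, 0.07],
    [0, 0, 0, 0, 0, -0.04, 0.07],
    [0, 0, 0, 0, 0, 0, 0.07],
    [0, 0, 0, 0, 0, 0, 0.07],
  ],
)

```text
clock: 6.2
eef_pos: [466.5, -150.6, 121.5]
tool_rot: [-3.141, -0.001, 1.718]
force: [0.8, 0.5, 0.4]
width: 70.0
gripper_force: 0.0
```

Request:
move_arm(
  steps=[
    [0, 0, 0, 0, 0, -0.04, 0.065],
    [0, 0, 0, 0, 0, -0.03, 0.065],
    [0, 0, 0, 0, 0, -0.01, 0.06],
    [0, 0, 0, 0, 0, -0.006, 0.06],
    [0, 0, 0, 0, 0, 0, 0.06],
  ],
)

```text
clock: 6.7
eef_pos: [467.5, -151.0, 36.3]
tool_rot: [3.14, 0.001, 1.718]
force: [1.3, 0.5, 0.4]
width: 60.1
gripper_force: 0.0
```

Request:
move_arm(
  steps=[
    [0, 0, 0, 0, 0, 0, 0.053],
    [0, 0, 0, 0, 0, 0, 0.048],
    [0, 0, 0, 0, 0, 0, 0.04],
    [0, 0, 0, 0, 0, 0, 0.035],
    [0, 0, 0, 0, 0, 0, 0.035],
  ],
)

```text
clock: 7.2
eef_pos: [467.4, -151.1, 36.8]
tool_rot: [3.139, 0.001, 1.718]
force: [-0.1, 1.2, 7.7]
width: 44.8
gripper_force: 60.9
```

Request:
move_arm(
  steps=[
    [0, 0, 0, 0, 0, 0.01, 0.035],
    [0, 0, 0, 0, 0, 0.02, 0.035],
    [0, 0, 0, 0, 0, 0.03, 0.035],
    [0, 0, 0, 0, 0, 0.045, 0.035],
    [0, 0, 0, 0, 0, 0.045, 0.035],
  ],
)

```text
clock: 7.7
eef_pos: [465.7, -150.8, 187.3]
tool_rot: [-3.141, -0.0, 1.717]
force: [1.3, 0.6, -0.4]
width: 45.0
gripper_force: 61.8
```

Request:
move_arm(
  steps=[
    [0, 0, 0, 0, 0, 0.04, 0.035],
    [0, 0, 0, 0, 0.04, 0.0, 0.035],
    [0, 0, 1, 0, 0.045, 0, 0.035],
    [0, 0, 1, 0, 0.045, 0, 0.035],
    [0, 0, 1, 0, 0.02, 0, 0.035],
  ],
)

```text
clock: 8.2
eef_pos: [465.8, 3.7, 226.0]
tool_rot: [3.141, -0.002, 1.776]
force: [-0.1, -0.6, -0.7]
width: 44.4
gripper_force: 61.8
```

```bash
python3 look.py 2; python3 - <<'E'
import cv2
im=cv2.imread('pics/side2.png')[120:420,160:560]; cv2.imwrite('pics/side2c.png',cv2.resize(im,(800,600)))
E
```

```text
top knob 43 [553.1 -69.5] top z 134.26329236279753
top slidebar 758 [ 624.5 -219.5] z 83.67822249328651
top rail 942 yaw 11.80 [447.8 227.5] len 237 18 z 157.24901997841062
top tray 3939 yaw 26.55 [455.4 231.3] size [260, 176]
top saddle -3 104 [ 474.2 -202.3] zmax 70.6
top saddle -111 155 [ 489.5 -310.6] zmax 70.4
side knob 114 [552.5 -63.6] top z 133.19279114661646
side slidebar 940 [ 623.6 -219.7] z 82.7028911589972
side rail 529 yaw 11.48 [449.4 208.2] len 276 18 z 155.31492357129184
side tray 3227 yaw 10.49 [451.5 205.3] size [288, 153]
side saddle -3 256 [ 471.3 -205.7] zmax 70.2
side saddle -111 318 [ 486.2 -313.7] zmax 70.7
[466.1   3.  225.9]
```

View pics/side2c.png

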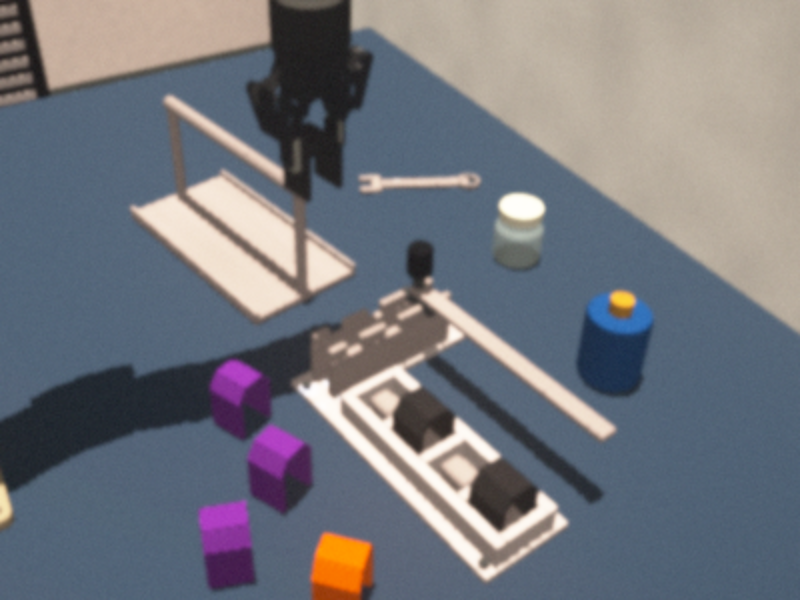

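The picture shows the saddle held level, the slide open (knob at crop px 420,255), the rail still in place, and two saddles left in the mould. Carrying the held saddle to rail y +70.

Request:
move_arm(
  steps=[
    [0, 0, 0, -0.005, 0.045, 0, 0.035],
    [0, 0, 0, -0.005, 0.045, 0, 0.035],
    [0, 0, 0, -0.005, 0.045, 0, 0.035],
    [0, 0, 0, -0.005, 0.045, 0, 0.035],
    [0, 0, 0, -0.005, 0.045, 0, 0.035],
  ],
)

```text
clock: 8.8
eef_pos: [441.6, 224.4, 226.1]
tool_rot: [3.141, 0.0, 1.767]
force: [1.6, 0.6, -0.8]
width: 44.8
gripper_force: 61.8
```

Request:
move_arm(
  steps=[
    [0, 0, 0, -0.003, 0.03, 0, 0.035],
    [0, 0, 0, 0, 0.0165, 0, 0.035],
    [0, 0, 0, 0, 0, 0, 0.035],
    [0, 0, 0, 0, 0, 0, 0.035],
  ],
)

```text
clock: 9.2
eef_pos: [439.1, 268.2, 225.5]
tool_rot: [-3.142, 0.002, 1.767]
force: [0.3, -0.0, -0.7]
width: 44.7
gripper_force: 61.8
```

```bash
python3 look.py 3 | grep -E "rail|tray|^\["; python3 - <<'E'
import cv2
im=cv2.imread('pics/side3.png')[60:300,160:480]; cv2.imwrite('pics/side3c.png',cv2.resize(im,(800,600)))
E
```

```text
top rail 822 yaw 11.71 [459.7 170.8] len 209 18 z 157.065452532505
top tray 4767 yaw 17.39 [450.3 205.8] size [290, 164]
side rail 622 yaw 11.91 [450.2 204.7] len 282 17 z 155.45366021429248
side tray 3292 yaw 10.90 [450.9 205.4] size [287, 151]
[439.1 267.9 225.5]
```

View pics/side3c.png

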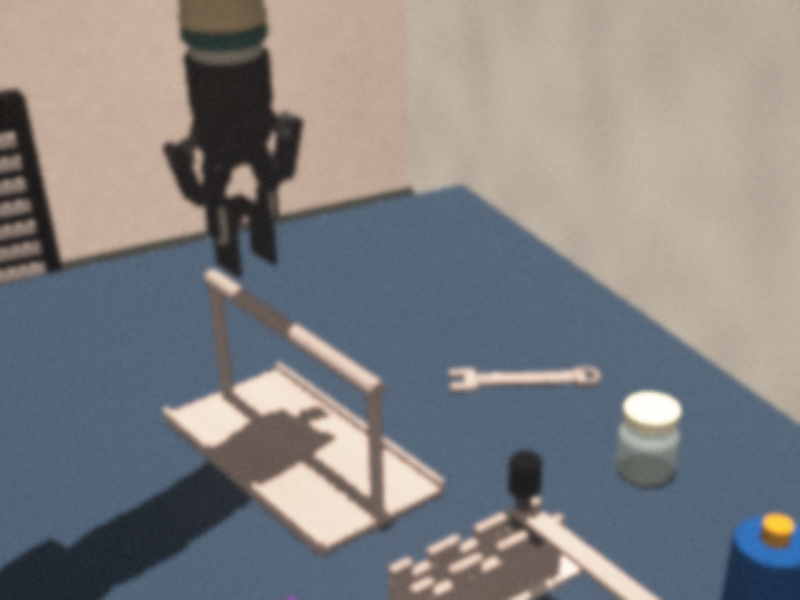

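The saddle is over the bar, with the bar's near end at crop px (375,385) and its far end at (212,275). Lowering it.

Request:
move_arm(
  steps=[
    [0, 0, 0, 0, 0, -0.03, 0.035],
    [0, 0, 0, 0, 0, -0.035, 0.035],
    [0, 0, 0, 0, 0, -0.02, 0.035],
    [0, 0, 0, 0, 0, -0.006, 0.035],
    [0, 0, 0, 0, 0, 0, 0.035],
  ],
)

```text
clock: 9.8
eef_pos: [438.7, 269.0, 134.0]
tool_rot: [-3.14, 0.001, 1.768]
force: [-0.3, -0.2, -0.7]
width: 44.8
gripper_force: 61.9
```

Request:
move_arm(
  steps=[
    [0, 0, 0, 0, 0, -0.003, 0.035],
    [0, 0, 0, 0, 0, 0, 0.035],
  ],
)

```text
clock: 10.0
eef_pos: [439.2, 270.7, 132.2]
tool_rot: [3.14, -0.001, 1.769]
force: [-1.1, -0.2, -1.5]
width: 44.5
gripper_force: 61.9
```

Request:
move_arm(
  steps=[
    [0, 0, 0, 0, 0, -0.0015, 0.035],
    [0, 0, 0, 0, 0, 0, 0.048],
    [0, 0, 0, 0, 0, 0, 0.055],
    [0, 0, 0, 0, 0, 0, 0.065],
    [0, 0, 0, 0, 0, 0, 0.07],
  ],
)

```text
clock: 10.5
eef_pos: [438.5, 270.7, 129.9]
tool_rot: [3.141, -0.0, 1.77]
force: [-0.8, 0.4, -1.1]
width: 70.2
gripper_force: 0.0
```

Request:
move_arm(
  steps=[
    [0, 0, 0, 0, 0, 0.015, 0.07],
    [0, 0, 0, 0, 0, 0.04, 0.07],
    [0, 0, 0, 0, 0, 0.045, 0.07],
    [0, 0, 0, 0.007, -0.045, 0, 0.07],
    [0, 0, -1, 0.007, -0.045, 0, 0.07],
  ],
)

```text
clock: 11.0
eef_pos: [453.3, 181.3, 231.3]
tool_rot: [3.138, -0.001, 1.757]
force: [1.8, -1.6, -0.8]
width: 69.8
gripper_force: 0.0
```

Request:
move_arm(
  steps=[
    [0, 0, -1, 0.0, -0.048, 0, 0.07],
    [0, 0, -1, 0.0, -0.048, 0, 0.07],
    [0, 0, 0, 0.0, -0.048, 0, 0.07],
    [0, 0, 0, 0.0, -0.048, 0, 0.07],
    [0, 0, 0, 0.0, -0.048, 0, 0.07],
  ],
)

```text
clock: 11.5
eef_pos: [452.2, -61.2, 230.0]
tool_rot: [3.141, -0.0, 1.718]
force: [1.1, -1.1, 0.8]
width: 70.0
gripper_force: 0.0
```

Request:
move_arm(
  steps=[
    [0, 0, 0, 0.007, -0.047, 0, 0.07],
    [0, 0, 0, 0.007, -0.047, 0, 0.07],
    [0, 0, 0, 0.008, -0.048, -0.02, 0.07],
    [0, 0, 0, 0, 0, -0.045, 0.07],
    [0, 0, 0, 0, 0, -0.045, 0.07],
  ],
)

```text
clock: 12.0
eef_pos: [474.7, -201.5, 120.2]
tool_rot: [3.139, 0.002, 1.714]
force: [1.2, 0.7, 0.0]
width: 70.1
gripper_force: 0.0
```

Request:
move_arm(
  steps=[
    [0, 0, 0, 0, 0, 0, 0.065],
    [0, 0, 0, 0, 0, 0, 0.065],
  ],
)

```text
clock: 12.2
eef_pos: [473.8, -199.1, 121.0]
tool_rot: [-3.14, -0.001, 1.717]
force: [0.2, -0.4, 0.9]
width: 64.7
gripper_force: 0.0
```

```bash
python3 look.py 4; python3 - <<'E'
import cv2
im=cv2.imread('pics/side4.png')[120:420,160:560]; cv2.imwrite('pics/side4c.png',cv2.resize(im,(800,600)))
E
```

```text
top knob 125 [553.2 -62.6] top z 134.64262634637976
top slidebar 468 [ 624.4 -218.8] z 83.81720597489641
top rail 1205 yaw 12.02 [451.8 206.2] len 280 44 z 157.357956215606
top tray 5000 yaw 12.82 [451.9 206.5] size [286, 151]
side slidebar 888 [ 624.6 -224.5] z 82.75035665264329
side rail 696 yaw 12.81 [451.  204.8] len 282 43 z 155.71382976977117
side tray 3242 yaw 9.57 [451.4 205.1] size [288, 156]
side saddle -3 433 [ 471.4 -204.5] zmax 71.4
side saddle -111 340 [ 485.9 -312.9] zmax 70.8
[ 475.5 -199.5  122.9]
```

View pics/side4c.png

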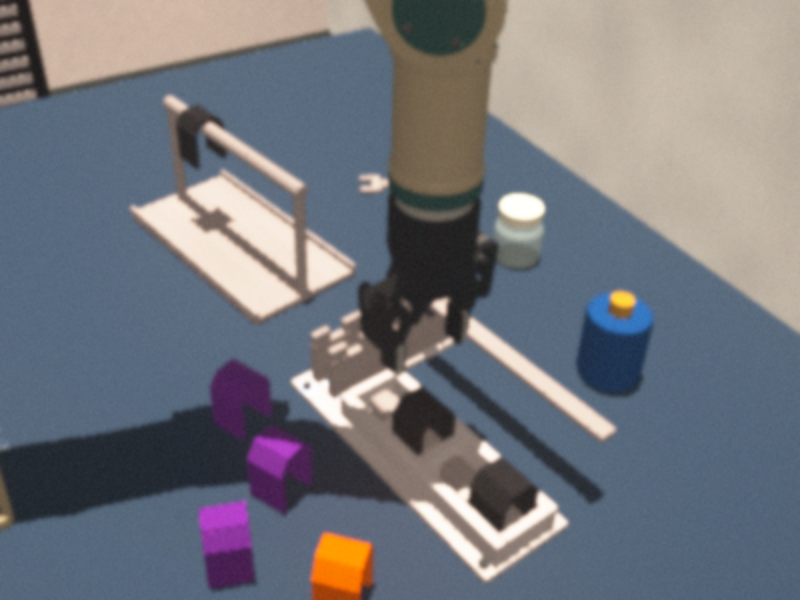

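The first saddle hangs on the bar at crop px (205,130) and the rail hasn't moved. Descending on saddle B.

Request:
move_arm(
  steps=[
    [0, 0, 0, 0, -0.004, -0.04, 0.065],
    [0, 0, 0, 0, 0, -0.03, 0.065],
    [0, 0, 0, 0, 0, -0.01, 0.06],
    [0, 0, 0, 0, 0, -0.005, 0.06],
    [0, 0, 0, 0, 0, 0, 0.06],
  ],
)

```text
clock: 12.8
eef_pos: [475.0, -203.3, 36.9]
tool_rot: [3.14, 0.001, 1.718]
force: [0.1, 0.3, -0.8]
width: 59.8
gripper_force: 0.0
```

Request:
move_arm(
  steps=[
    [0, 0, 0, 0, 0, 0, 0.053],
    [0, 0, 0, 0, 0, 0, 0.048],
    [0, 0, 0, 0, 0, 0, 0.04],
    [0, 0, 0, 0, 0, 0, 0.035],
    [0, 0, 0, 0, 0, 0, 0.035],
  ],
)

```text
clock: 13.3
eef_pos: [474.9, -203.3, 37.3]
tool_rot: [3.14, 0.001, 1.718]
force: [-0.4, 1.1, 7.4]
width: 44.7
gripper_force: 61.0
```

Request:
move_arm(
  steps=[
    [0, 0, 0, 0, 0, 0.01, 0.035],
    [0, 0, 0, 0, 0, 0.02, 0.035],
    [0, 0, 0, 0, 0, 0.03, 0.035],
    [0, 0, 0, 0, 0, 0.045, 0.035],
    [0, 0, 0, 0, 0, 0.045, 0.035],
  ],
)

```text
clock: 13.8
eef_pos: [473.4, -202.8, 187.8]
tool_rot: [-3.141, -0.0, 1.717]
force: [1.0, 0.1, -0.5]
width: 44.6
gripper_force: 61.8
```

Request:
move_arm(
  steps=[
    [0, 0, 0, 0, 0, 0.04, 0.035],
    [0, 0, 0, 0, 0.045, 0.0, 0.035],
    [0, 0, 1, 0, 0.045, 0, 0.035],
    [0, 0, 1, 0, 0.045, 0, 0.035],
    [0, 0, 1, 0, 0.045, 0, 0.035],
  ],
)

```text
clock: 14.3
eef_pos: [473.7, -21.4, 226.8]
tool_rot: [3.14, -0.0, 1.77]
force: [1.0, -0.1, -0.9]
width: 44.5
gripper_force: 61.9
```

```bash
python3 look.py 5
```

```text
top slidebar 760 [ 615.6 -220.6] z 83.81368960326813
top rail 1185 yaw 12.11 [451.1 209.1] len 274 45 z 157.51198900117288
top tray 4363 yaw 22.75 [458.4 210.5] size [296, 174]
top saddle -111 152 [ 489.5 -310.5] zmax 70.4
side knob 115 [552.2 -63.9] top z 133.5109376212838
side slidebar 934 [ 623.9 -220.1] z 82.84269225266581
side rail 678 yaw 12.50 [450.1 205.4] len 280 44 z 155.88670773562296
side tray 3299 yaw 10.21 [451.3 205.3] size [287, 153]
side saddle -111 313 [ 485.9 -313.2] zmax 70.4
[473.6 -15.5 226.1]
```

Request:
move_arm(
  steps=[
    [0, 0, 0, -0.005, 0.045, 0, 0.035],
    [0, 0, 0, -0.005, 0.045, 0, 0.035],
    [0, 0, 0, -0.005, 0.045, 0, 0.035],
    [0, 0, 0, -0.005, 0.045, 0, 0.035],
    [0, 0, 0, -0.0015, 0.042, 0, 0.035],
  ],
)

```text
clock: 14.9
eef_pos: [451.7, 200.5, 226.6]
tool_rot: [3.141, -0.0, 1.77]
force: [0.7, -0.2, -0.6]
width: 44.5
gripper_force: 61.9
```

Request:
move_arm(
  steps=[
    [0, 0, 0, 0, 0, 0, 0.035],
    [0, 0, 0, 0, 0, 0, 0.035],
  ],
)

```text
clock: 15.1
eef_pos: [452.3, 199.4, 226.2]
tool_rot: [3.141, 0.0, 1.772]
force: [0.2, -0.7, -1.1]
width: 44.8
gripper_force: 61.9
```

```bash
python3 look.py 6 | grep -E "rail|tray|^\["
```

```text
top rail 527 yaw 13.92 [455.9 163.7] len 197 28 z 157.05696114417015
top tray 3665 yaw 29.62 [438.9 192.5] size [293, 178]
side rail 685 yaw 13.05 [450.1 204.4] len 281 42 z 155.65638167299278
side tray 3260 yaw 10.50 [451.3 205. ] size [287, 153]
[452.7 197.3 226.2]
```

Request:
move_arm(
  steps=[
    [0, 0, 0, 0, 0, -0.03, 0.035],
    [0, 0, 0, 0, 0, -0.035, 0.035],
    [0, 0, 0, 0, 0, -0.02, 0.035],
    [0, 0, 0, 0, 0, -0.007, 0.035],
    [0, 0, 0, 0, 0, -0.002, 0.035],
  ],
)

```text
clock: 15.7
eef_pos: [452.8, 197.5, 131.6]
tool_rot: [-3.141, 0.001, 1.767]
force: [0.6, 0.2, 0.2]
width: 44.8
gripper_force: 61.9
```

Request:
move_arm(
  steps=[
    [0, 0, 0, 0, 0, -0.002, 0.035],
    [0, 0, 0, 0, 0, 0, 0.035],
    [0, 0, 0, 0, 0, 0, 0.035],
  ],
)

```text
clock: 16.0
eef_pos: [453.5, 198.4, 131.2]
tool_rot: [3.139, -0.0, 1.769]
force: [-0.6, -2.2, 7.2]
width: 44.5
gripper_force: 62.6
```

Request:
move_arm(
  steps=[
    [0, 0, 0, 0, 0, 0, 0.048],
    [0, 0, 0, 0, 0, 0, 0.055],
    [0, 0, 0, 0, 0, 0, 0.065],
    [0, 0, 0, 0, 0, 0, 0.07],
    [0, 0, 0, 0, 0, 0.01, 0.07],
  ],
)

```text
clock: 16.5
eef_pos: [451.7, 198.7, 139.2]
tool_rot: [-3.139, 0.001, 1.77]
force: [-0.3, 0.3, -0.1]
width: 70.0
gripper_force: 0.0
```

Request:
move_arm(
  steps=[
    [0, 0, 0, 0, 0, 0.045, 0.07],
    [0, 0, 0, 0, 0, 0.045, 0.07],
    [0, 0, 0, 0.0035, -0.048, 0, 0.07],
    [0, 0, -1, 0.0035, -0.048, 0, 0.07],
    [0, 0, -1, 0.0035, -0.048, 0, 0.07],
  ],
)

```text
clock: 17.0
eef_pos: [463.3, 53.9, 231.0]
tool_rot: [3.14, -0.0, 1.736]
force: [1.0, -0.1, -0.3]
width: 70.3
gripper_force: 0.0
```

Request:
move_arm(
  steps=[
    [0, 0, -1, 0.0035, -0.048, 0, 0.07],
    [0, 0, 0, 0.0035, -0.048, 0, 0.07],
    [0, 0, 0, 0.0035, -0.048, 0, 0.07],
    [0, 0, 0, 0.0035, -0.048, 0, 0.07],
    [0, 0, 0, 0.0035, -0.048, 0, 0.07],
  ],
)

```text
clock: 17.5
eef_pos: [480.5, -186.9, 230.5]
tool_rot: [3.141, 0.0, 1.717]
force: [0.5, 0.2, -0.5]
width: 70.3
gripper_force: 0.0
```

```bash
python3 look.py 7; python3 - <<'E'
import cv2
im=cv2.imread('pics/side7.png')[120:420,160:560]; cv2.imwrite('pics/side7c.png',cv2.resize(im,(800,600)))
E
```

```text
top knob 126 [553.2 -62.6] top z 134.60600302695434
top slidebar 278 [ 616.2 -163.3] z 83.94746133555896
top rail 1305 yaw 12.03 [451.8 206. ] len 279 46 z 157.66430048958568
top tray 4785 yaw 13.10 [452.  206.6] size [287, 151]
side knob 98 [552.8 -63.9] top z 133.46674490213678
side slidebar 928 [ 623.5 -220.1] z 82.72671395625281
side rail 783 yaw 12.80 [450.2 204.5] len 281 45 z 155.79361413261938
side tray 3141 yaw 12.74 [450.6 205.1] size [287, 151]
side saddle -111 342 [ 485.8 -312.6] zmax 70.6
[ 479.8 -193.9  231.2]
```

View pics/side7c.png

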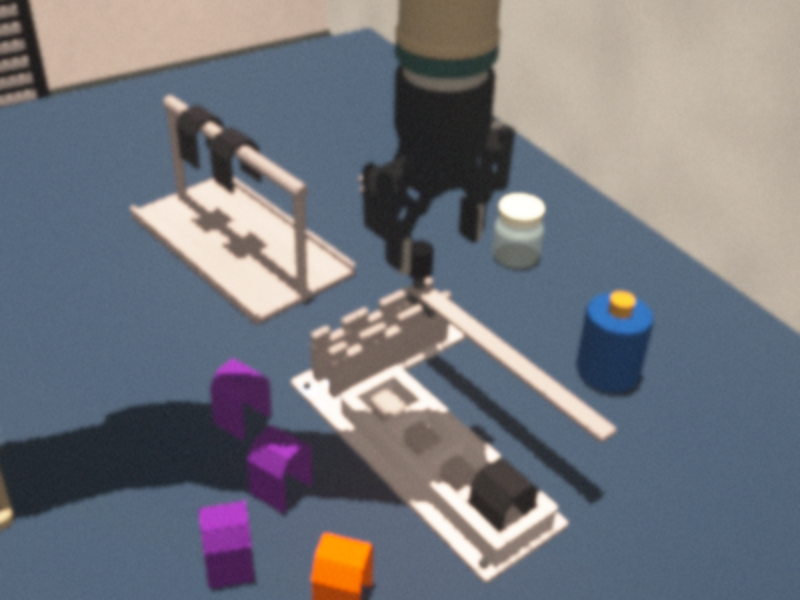

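Two saddles hang on the rail at crop px (200,130) and (235,155). The last one is in the mould at (503,490). Moving to it.

Request:
move_arm(
  steps=[
    [0, 0, 0, 0.0035, -0.04, 0, 0.07],
    [0, 0, 0, 0.0035, -0.04, -0.02, 0.07],
    [0, 0, 0, 0.0035, -0.038, -0.03, 0.07],
    [0, 0, 0, 0, 0, -0.045, 0.07],
    [0, 0, 0, 0, 0, -0.012, 0.065],
  ],
)

```text
clock: 18.1
eef_pos: [488.5, -301.8, 119.4]
tool_rot: [-3.136, -0.005, 1.716]
force: [-0.7, 0.7, 0.0]
width: 64.7
gripper_force: 0.0
```

Request:
move_arm(
  steps=[
    [0, 0, 0, 0, 0, 0, 0.065],
    [0, 0, 0, 0, 0, 0, 0.065],
    [0, 0, 0, 0, 0, 0, 0.065],
  ],
)

```text
clock: 18.4
eef_pos: [492.6, -302.8, 124.9]
tool_rot: [3.139, 0.002, 1.719]
force: [-0.0, 0.1, 0.9]
width: 65.1
gripper_force: 0.0
```

Request:
move_arm(
  steps=[
    [0, 0, 0, -0.001, -0.0075, -0.03, 0.065],
    [0, 0, 0, 0, 0, -0.03, 0.065],
    [0, 0, 0, 0, 0, -0.015, 0.06],
    [0, 0, 0, 0, 0, 0, 0.06],
    [0, 0, 0, 0, 0, 0, 0.06],
  ],
)

```text
clock: 18.9
eef_pos: [490.8, -310.8, 49.0]
tool_rot: [3.14, 0.001, 1.718]
force: [-0.5, -0.9, 0.4]
width: 59.6
gripper_force: 0.0
```

Request:
move_arm(
  steps=[
    [0, 0, 0, 0, 0, -0.01, 0.06],
    [0, 0, 0, 0, 0, -0.0025, 0.053],
    [0, 0, 0, 0, 0, 0, 0.048],
    [0, 0, 0, 0, 0, 0, 0.035],
    [0, 0, 0, 0, 0, 0, 0.035],
  ],
)

```text
clock: 19.4
eef_pos: [490.3, -310.7, 35.7]
tool_rot: [3.141, 0.0, 1.717]
force: [-0.1, 0.1, 1.7]
width: 44.7
gripper_force: 61.5
```

Request:
move_arm(
  steps=[
    [0, 0, 0, 0, 0, 0, 0.035],
    [0, 0, 0, 0, 0, 0, 0.035],
  ],
)

```text
clock: 19.6
eef_pos: [490.3, -310.8, 35.7]
tool_rot: [3.141, 0.0, 1.717]
force: [-0.6, -0.1, 3.9]
width: 44.6
gripper_force: 61.8
```

Request:
move_arm(
  steps=[
    [0, 0, 0, 0, 0, 0.01, 0.035],
    [0, 0, 0, 0, 0, 0.02, 0.035],
    [0, 0, 0, 0, 0, 0.03, 0.035],
    [0, 0, 0, 0, 0, 0.045, 0.035],
    [0, 0, 0, 0, 0, 0.045, 0.035],
  ],
)

```text
clock: 20.1
eef_pos: [489.4, -310.1, 186.7]
tool_rot: [-3.14, -0.001, 1.717]
force: [1.1, -0.3, -0.5]
width: 44.6
gripper_force: 62.6
```

Request:
move_arm(
  steps=[
    [0, 0, 0, 0, 0, 0.04, 0.035],
    [0, 0, 0, -0.005, 0.045, 0.0, 0.035],
    [0, 0, 1, -0.005, 0.045, 0, 0.035],
    [0, 0, 1, -0.005, 0.045, 0, 0.035],
    [0, 0, 1, -0.005, 0.045, 0, 0.035],
  ],
)

```text
clock: 20.6
eef_pos: [469.4, -128.8, 225.8]
tool_rot: [3.141, -0.0, 1.77]
force: [2.1, 0.5, -0.3]
width: 44.5
gripper_force: 62.6
```

```bash
python3 look.py 8
```

```text
top knob 127 [553.  -62.7] top z 134.6745963354242
top rail 1283 yaw 11.96 [451.8 206.3] len 280 45 z 157.55120996753658
top tray 4689 yaw 13.69 [451.9 206.5] size [288, 153]
side knob 112 [552.2 -64.2] top z 133.45008720199155
side slidebar 934 [ 623.7 -220. ] z 82.7734091823109
side rail 786 yaw 12.85 [450.  204.2] len 280 44 z 155.85717282292654
side tray 3238 yaw 12.42 [450.7 205.1] size [288, 150]
[ 469.  -122.8  225.1]
```

Request:
move_arm(
  steps=[
    [0, 0, 0, 0, 0.043, 0, 0.035],
    [0, 0, 0, 0, 0.043, 0, 0.035],
    [0, 0, 0, -0.001, 0.043, 0, 0.035],
    [0, 0, 0, -0.001, 0.043, 0, 0.035],
    [0, 0, 0, 0, 0.043, 0, 0.035],
  ],
)

```text
clock: 21.2
eef_pos: [467.8, 85.7, 225.7]
tool_rot: [3.141, -0.0, 1.769]
force: [0.6, 0.6, -0.4]
width: 44.7
gripper_force: 62.6
```

Request:
move_arm(
  steps=[
    [0, 0, 0, 0, 0.043, 0, 0.035],
    [0, 0, 0, 0, 0, 0, 0.035],
    [0, 0, 0, 0, 0, 0, 0.035],
    [0, 0, 0, 0, 0, 0, 0.035],
  ],
)

```text
clock: 21.6
eef_pos: [468.1, 126.0, 225.5]
tool_rot: [-3.142, 0.001, 1.768]
force: [0.2, 0.4, -0.7]
width: 45.2
gripper_force: 62.6
```

```bash
python3 look.py 9 | grep -E "rail|tray|^\["; python3 - <<'E'
import cv2
im=cv2.imread('pics/side9.png')[60:300,160:480]; cv2.imwrite('pics/side9c.png',cv2.resize(im,(800,600)))
E
```

```text
top rail 243 yaw 11.58 [452.3 206.4] len 282 18 z 157.01565315317362
top tray 1595 yaw 66.81 [452.4 107.1] size [195, 127]
side rail 774 yaw 12.90 [449.9 205.3] len 281 45 z 155.7281326523257
side tray 3191 yaw 12.69 [450.4 205.7] size [287, 151]
[468.2 125.7 225.5]
```

View pics/side9c.png

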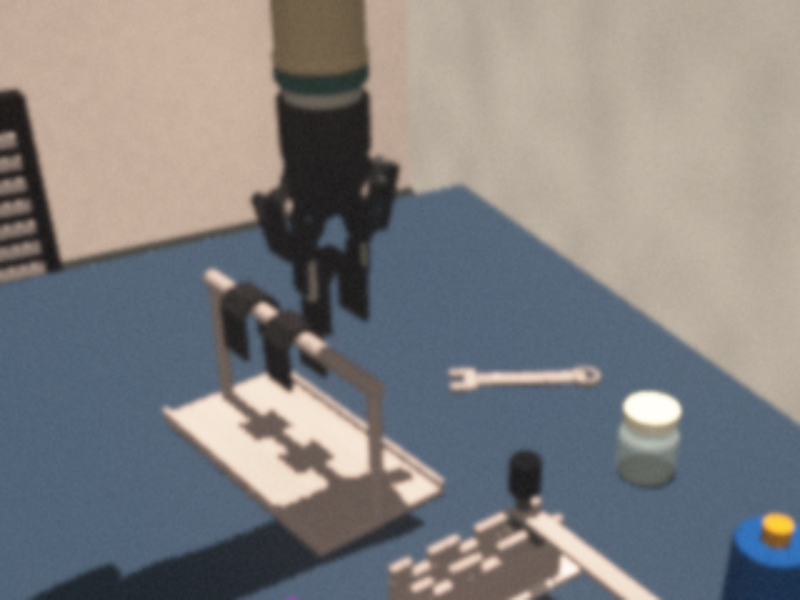

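The third saddle is held over the near part of the bar, and the rail hasn't moved. Shifting 5 mm along the bar, then lowering.

Request:
move_arm(
  steps=[
    [0, 0, 0, -0.001, 0.005, -0.03, 0.035],
    [0, 0, 0, 0, 0, -0.035, 0.035],
    [0, 0, 0, 0, 0, -0.02, 0.035],
    [0, 0, 0, 0, 0, -0.007, 0.035],
    [0, 0, 0, 0, 0, -0.002, 0.035],
  ],
)

```text
clock: 22.2
eef_pos: [467.1, 131.3, 131.0]
tool_rot: [-3.141, 0.0, 1.768]
force: [-0.8, 0.2, -0.4]
width: 44.8
gripper_force: 62.7
```

Request:
move_arm(
  steps=[
    [0, 0, 0, 0, 0, -0.001, 0.035],
    [0, 0, 0, 0, 0, 0, 0.035],
    [0, 0, 0, 0, 0, 0, 0.035],
  ],
)

```text
clock: 22.5
eef_pos: [467.7, 132.6, 131.2]
tool_rot: [3.14, -0.0, 1.77]
force: [0.2, 0.2, -1.5]
width: 45.0
gripper_force: 62.7
```

Request:
move_arm(
  steps=[
    [0, 0, 0, 0, 0, -0.0015, 0.035],
    [0, 0, 0, 0, 0, 0, 0.035],
    [0, 0, 0, 0, 0, 0, 0.048],
    [0, 0, 0, 0, 0, 0, 0.06],
    [0, 0, 0, 0, 0, 0, 0.07],
  ],
)

```text
clock: 23.0
eef_pos: [467.0, 132.5, 128.8]
tool_rot: [-3.142, -0.0, 1.77]
force: [0.2, -0.0, 1.0]
width: 70.2
gripper_force: 0.0
```

Request:
move_arm(
  steps=[
    [0, 0, 0, 0, 0, 0, 0.07],
    [0, 0, 0, 0, 0, 0.015, 0.07],
    [0, 0, 0, 0, 0, 0.04, 0.07],
    [0, 0, 0, 0, 0, 0.045, 0.07],
    [0, 0, -1, 0.017, -0.039, 0, 0.065],
  ],
)

```text
clock: 23.5
eef_pos: [485.8, 100.4, 233.1]
tool_rot: [3.133, -0.005, 1.764]
force: [2.4, 0.9, 0.2]
width: 64.8
gripper_force: 0.0
```

Request:
move_arm(
  steps=[
    [0, 0, -1, 0.0175, -0.039, 0, 0.06],
    [0, 0, -1, 0.0175, -0.039, 0, 0.06],
    [0, 0, 0, 0.0175, -0.039, 0, 0.06],
    [0, 0, 0, 0.0175, -0.038, 0, 0.06],
    [0, 0, 0, 0, 0, 0, 0.06],
  ],
)

```text
clock: 24.0
eef_pos: [555.6, -69.2, 229.2]
tool_rot: [3.14, 0.006, 1.708]
force: [-0.5, -0.2, 0.1]
width: 60.2
gripper_force: 0.0
```

```bash
python3 look.py a; python3 - <<'E'
import cv2
im=cv2.imread('pics/sidea.png')[120:420,160:560]; cv2.imwrite('pics/sideac.png',cv2.resize(im,(800,600)))
E
```

```text
top slidebar 705 [ 600.6 -228.4] z 83.63521224191845
top rail 1358 yaw 11.74 [450.8 210.5] len 272 46 z 157.95380372854174
top tray 3532 yaw 30.01 [470.9 217.7] size [304, 175]
side knob 113 [551.3 -63.7] top z 133.30783703272334
side slidebar 928 [ 623.7 -220.3] z 82.68869569860698
side rail 890 yaw 12.29 [450.2 204.2] len 280 46 z 156.17261800764317
side tray 3139 yaw 14.05 [449.2 205. ] size [288, 154]
[553.8 -62.5 228.4]
```

View pics/sideac.png

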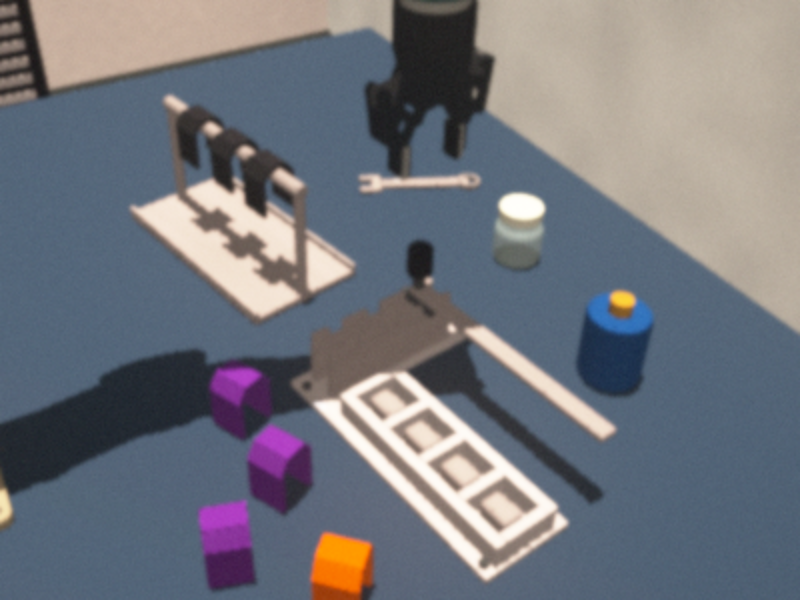

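All three saddles hang (crop px 200,130; 235,155; 265,175) and all four cavities are empty. Descending on the knob.

Request:
move_arm(
  steps=[
    [0, 0, 0, 0, 0, -0.04, 0.06],
    [0, 0, 0, 0, 0, -0.04, 0.06],
    [0, 0, 0, 0, 0, -0.02, 0.06],
    [0, 0, 0, 0, 0, 0, 0.06],
    [0, 0, 0, 0, 0, 0, 0.06],
  ],
)

```text
clock: 24.6
eef_pos: [554.0, -60.3, 129.1]
tool_rot: [-3.141, -0.001, 1.719]
force: [0.5, -0.4, 1.1]
width: 60.2
gripper_force: 0.0
```

Request:
move_arm(
  steps=[
    [0, 0, 0, 0, -0.001, -0.02, 0.06],
    [0, 0, 0, 0, 0, -0.008, 0.06],
    [0, 0, 0, 0, 0, 0, 0.04],
    [0, 0, 0, 0, 0, 0, 0.02],
    [0, 0, 0, 0, 0, 0, 0.02],
  ],
)

```text
clock: 25.1
eef_pos: [554.9, -62.4, 102.0]
tool_rot: [3.14, 0.0, 1.718]
force: [-0.2, 1.4, 2.2]
width: 26.8
gripper_force: 58.8
```

Request:
move_arm(
  steps=[
    [0, 0, 0, 0, 0, 0, 0.02],
    [0, 0, 0, 0, 0, 0.012, 0.02],
    [0, 0, 0, 0, 0, 0.012, 0.02],
    [0, 0, 0, 0, 0, 0, 0.02],
  ],
)

```text
clock: 25.5
eef_pos: [554.8, -62.4, 126.6]
tool_rot: [3.139, 0.0, 1.718]
force: [0.6, -0.6, -2.8]
width: 26.5
gripper_force: 59.4
```

Request:
move_arm(
  steps=[
    [0, 0, 0, -0.0198, -0.0029, 0, 0.02],
    [0, 0, 0, -0.0198, -0.0029, 0, 0.02],
    [0, 0, 0, -0.0198, -0.0029, 0, 0.02],
    [0, 0, 0, -0.0198, -0.0029, 0, 0.02],
    [0, 0, 0, -0.0195, -0.0029, 0, 0.02],
  ],
)

```text
clock: 26.0
eef_pos: [455.0, -77.1, 125.0]
tool_rot: [3.141, 0.0, 1.718]
force: [1.0, 1.1, -3.8]
width: 26.7
gripper_force: 59.4
```

Request:
move_arm(
  steps=[
    [0, 0, 0, 0, 0, 0, 0.02],
    [0, 0, 0, 0, 0, 0, 0.02],
    [0, 0, 0, 0, 0, 0, 0.02],
  ],
)

```text
clock: 26.3
eef_pos: [456.3, -76.9, 124.8]
tool_rot: [3.141, 0.0, 1.718]
force: [-0.9, -0.5, -1.3]
width: 26.5
gripper_force: 60.0
```

Request:
move_arm(
  steps=[
    [0, 0, 0, 0, 0, -0.006, 0.02],
    [0, 0, 0, 0, 0, -0.006, 0.02],
    [0, 0, 0, 0, 0, -0.006, 0.02],
    [0, 0, 0, 0, 0, -0.004, 0.02],
    [0, 0, 0, 0, 0, 0, 0.02],
  ],
)

```text
clock: 26.8
eef_pos: [455.5, -77.0, 102.3]
tool_rot: [-3.141, -0.0, 1.717]
force: [0.6, -0.2, -3.0]
width: 26.5
gripper_force: 60.3
```

Request:
move_arm(
  steps=[
    [0, 0, 0, 0, 0, 0, 0.04],
    [0, 0, 0, 0, 0, 0, 0.055],
    [0, 0, 0, 0, 0, 0, 0.055],
    [0, 0, 0, 0, 0, 0.02, 0.055],
    [0, 0, 0, 0, 0, 0.04, 0.06],
  ],
)

```text
clock: 27.3
eef_pos: [453.4, -76.7, 161.8]
tool_rot: [-3.136, -0.001, 1.717]
force: [1.1, 0.5, -0.4]
width: 59.8
gripper_force: 0.0
```

Request:
move_arm(
  steps=[
    [0, 0, 0, 0, 0, 0.04, 0.06],
    [0, 0, 0, 0.04, -0.02, 0.03, 0.06],
    [0, 0, 0, 0.04, -0.02, 0.02, 0.06],
    [0, 0, 0, 0.02, -0.02, 0, 0.06],
    [0, 0, 0, 0, 0, 0, 0.06],
  ],
)

```text
clock: 27.8
eef_pos: [555.2, -138.9, 251.6]
tool_rot: [3.138, 0.004, 1.715]
force: [-1.0, -0.2, 0.4]
width: 59.7
gripper_force: 0.0
```

```bash
python3 look.py b; python3 - <<'E'
import cv2
im=cv2.imread('pics/sideb.png')[120:420,160:560]; cv2.imwrite('pics/sidebc.png',cv2.resize(im,(800,600)))
E
```

```text
top slidebar 398 [ 485.4 -285.6] z 83.67074174000288
top rail 1392 yaw 11.72 [451.7 206. ] len 279 46 z 157.94212234544534
top tray 4522 yaw 12.34 [451.9 206.7] size [287, 149]
side knob 132 [452.9 -77.9] top z 133.47284331652514
side slidebar 1110 [ 572.7 -220. ] z 82.8780856861386
side rail 869 yaw 12.22 [450.  204.2] len 280 46 z 155.94676725415763
side tray 3112 yaw 13.99 [449.5 205. ] size [288, 154]
[ 551.8 -135.8  250.2]
```

View pics/sidebc.png

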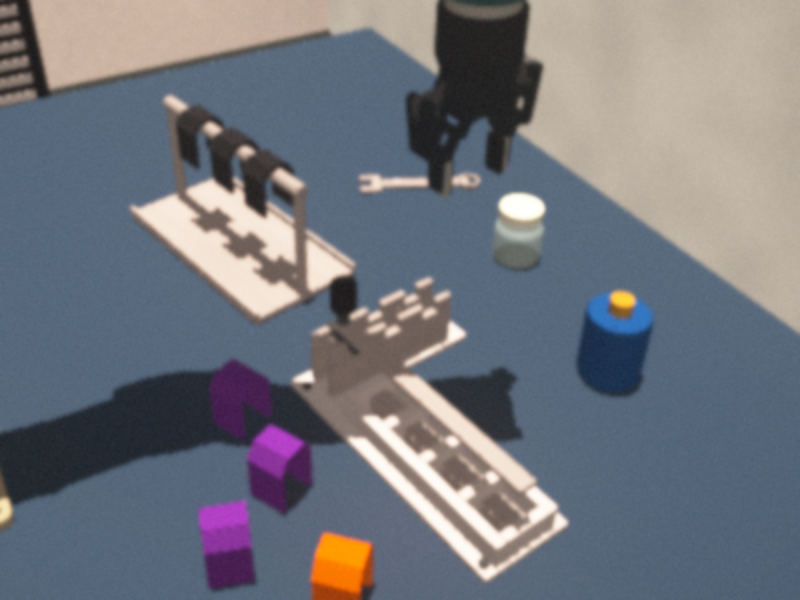

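The slide is shut and seated (knob at crop px 343,295, top height as at the start). All three saddles hang on the rail and the bystanders haven't moved. Handing in.

```bash
python3 -c "
from cell import ctrl; print(ctrl.finish_job())"
```

```text
the job is handed in; nothing more can be done
None
```

The job is handed in: all three saddles that were in the mould hang on the rail bar, the slide is seated in the shut notch again, and the jar, wrench and canister were not touched; the hand-in returned no verdict.

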